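# Set out the support pillars by height on the rail

## Robot

A 6-joint arm with a two-finger parallel gripper is mounted at the origin on a cart in front of the work surface, level with it; the furniture and walls round the work are solid. World frame = base frame: x ahead of the robot, y to its left, z up, the work surface at z = 0. Lengths are in mm, angles in rad, forces in N, time in s.
With the tool pointing down it reaches from about 275 to 875 mm from the base axis. Payload 12.5 kg.
Tool frame: the origin (TCP) lies midway between the tips of the shut fingers; the grasp point (between the pads) lies 19 mm behind it; z points along the fingers, y is the line along which they close (so a half turn about z gives the same grasp; the last joint's range is limited). The gripper opens to 85 mm and grips with 20 to 120 N. Pads are 22 mm wide; open, the fingers measure 114 mm over their backs; the gripper's body (76 mm by 85 mm) begins 54 mm behind the grasp point. The pads swing forward as they close: fully open they stand 13 mm farther back than shut.
Start: joints at [-1.365, 0.351, 1.652, -0, 1.139, -0.085], TCP at [157.715, -526.887, 231.29] pointing down, gripper open.
Joint ranges: [-2.75, 2.75], [-0.79, 2.1], [0.01, 2.65], [-1.57, 4.71], [0.07, 3.14], [-2.87, 2.87]. Speed limits (rad/s): [2.22, 2.22, 2.79, 3.14, 3.14, 3.14].

## Interface

Orientations are given as a rotation vector (axis times angle).
In Python, from station import ctrl gives the robot as it stands.
- The arm moves only by the tool move_arm, never from a script. Its argument "deltas" is a list of rows, each a list of 7 numbers: the shift along the tool's x, y, z in units of 40 mm (1.0 is 40 mm), then the turn, a rotation vector about the tool's x, y, z in units of 6 degrees (1.0 is 6 degrees), then the closure, from 0 (fully open) to 1 (shut). A call has 1 to 5 rows; each row shifts and turns the commanded pose from where the row before left it, along the tool's axes as they then stand; what a row does not reach is not made up. A row lasts 1/10 s, in which the tool goes at most 50 mm and 8.59 degrees, less where a joint would pass 70% of its speed; a pose out of reach is approached as far as the arm can. A call is refused whole if a number of a shift passes 1 or a number of a turn 1, either way. A call with a gripper value outside its range is refused whole. The fingers move at their own pace and stop on an object; "force" is the grip in N (left out, the last holds). Time passes only in rows, so rows that do not move let the fingers close. It gives the time, the measured TCP pose, the force, the opening and the grip force at its end, in the units of the state.
- ctrl.get_state(): the state, without advancing time (a new reading comes with each control period).
- ctrl.snapshot(name): name is "scene" or "top" or "wrist"; returns the picture (480x640x3 uint8, red, green, blue); there is no depth.
- ctrl.camera_model(name): a dict with "vertical_fov" (degrees; the focal length in pixels is half the picture's height over the tangent of half this angle, whatever the lens; pixels are square), "cx", "cy" (the principal point, pixels), "k1" (the pictures are not rectified: a ray, as slopes to the right and down, at radius r is drawn at 1 + k1 r^2 times it, then the intrinsics apply), "xyz" and "attitude" of the camera in the world. Camera axes: x right, y up, looking along -z (the intrinsics and any distortion apply to the point x, -y, -z); pixel columns grow to the right and rows downward; lengths in mm; the calibration is good to about 2 mm. A picture is of the moment at which its call begins: read the wrist's pose just before it. camera_model takes no time and is no camera call; for the wrist camera it gives the pose at the moment of the call.
- ctrl.finish_job(): hands the job in; it is judged then, once.
Trained networks look in the newest picture that a camera, given by its name, has taken for a name from the list of things; names that differ only in an ending like _2 or _b are one class to them, and where a whole thing is asked for, a point or a joint stands for the part that bears it (a point fixed in the world has none). Each returns a list of dicts, best first, with "score" (0 to 1); they miss things now and then, are a little off and sometimes report something else, mostly with a low value. They report only what shows in the picture. A call takes as long as a camera call. They do not tell look-alikes from the thing itself.
- ctrl.look_for(camera, query): "position" ([x, y, z] in mm, in the coordinates of the camera as it stood for that picture, good to about 4 mm: the middle of the surface that is visible of it).
- ctrl.regions_of(camera, query): "mask" (480x640 bool, what is visible of it).
The state is a dict: "t": time; "qpos": joint angles; "joint_vel": joint speeds; "joint_torque": joint torques, N m; "tcp_pos": TCP position; "tcp_rot": TCP orientation; "wrist_force": force on the tool from outside, world axes, zero at the start; "moment": the same for the moment, N m; "finger_gap": finger opening in mm; "gripper_force": force on a finger pad.
Only numpy, scipy, OpenCV 4.12 (cv2) and the standard library are available. Lean on these libraries where they do the work, as an engineer would, in place of code of your own. Each camera call takes 0.05 s, during which the arm holds its last target. There are 200 camera calls.

## Task

Stand the four steel support pillars on the rail, one upright and fully down in each black dished shoe, in order of height: the tallest in the shoe next to the tall dark stop block, then each next shorter one, ending with the shortest next to the low end plate. Let go of them all.

Things in the scene. Friction and masses are not known exactly. Their poses are not given: they have to be found in the camera images.
- pillar_110: loose turned steel support pillar, 110 mm tall, a 26 mm diameter round shank on a 34 mm diameter, 6 mm thick foot flange, 280 g nominal; stands upright on the bench at the start. Origin at the centre of its underside, z up its axis (top face at z = 110 mm)
- pillar_90: loose turned steel support pillar, 90 mm tall, a 26 mm diameter round shank on a 34 mm diameter, 6 mm thick foot flange, 240 g nominal; stands upright on the bench at the start. Origin at the centre of its underside, z up its axis (top face at z = 90 mm)
- pillar_70: loose turned steel support pillar, 70 mm tall, a 26 mm diameter round shank on a 34 mm diameter, 6 mm thick foot flange, 200 g nominal; stands upright on the bench at the start. Origin at the centre of its underside, z up its axis (top face at z = 70 mm)
- pillar_50: loose turned steel support pillar, 50 mm tall, a 26 mm diameter round shank on a 34 mm diameter, 6 mm thick foot flange, 160 g nominal; stands upright on the bench at the start. Origin at the centre of its underside, z up its axis (top face at z = 50 mm)
- shoe_1: fixed black round dished shoe on the flat aluminium rail, the leftmost (+y) of the row; 64 mm outside diameter, round recess 56 mm across with its floor 4 mm and its rim 8 mm above the shoe's underside. Origin at the centre of its underside, on the rail's top 12 mm above the bench; y along the rail (roughly to the robot's left). Shoes stand 70 to 94 mm apart on the rail
- shoe_2: fixed black round dished shoe on the flat aluminium rail, second from the left; 64 mm outside diameter, round recess 56 mm across with its floor 4 mm and its rim 8 mm above the shoe's underside. Origin at the centre of its underside, on the rail's top 12 mm above the bench; y along the rail (roughly to the robot's left). Shoes stand 70 to 94 mm apart on the rail
- shoe_3: fixed black round dished shoe on the flat aluminium rail, third from the left; 64 mm outside diameter, round recess 56 mm across with its floor 4 mm and its rim 8 mm above the shoe's underside. Origin at the centre of its underside, on the rail's top 12 mm above the bench; y along the rail (roughly to the robot's left). Shoes stand 70 to 94 mm apart on the rail
- shoe_4: fixed black round dished shoe on the flat aluminium rail, the rightmost (-y) of the row; 64 mm outside diameter, round recess 56 mm across with its floor 4 mm and its rim 8 mm above the shoe's underside. Origin at the centre of its underside, on the rail's top 12 mm above the bench; y along the rail (roughly to the robot's left). Shoes stand 70 to 94 mm apart on the rail
- stop_block: fixed dark steel stop block standing across one end of the rail (either end), 66 x 22 x 36 mm with a 6 mm screw head on top, 69 to 81 mm from the centre of the nearest shoe. Origin at the centre of its underside, on the rail; y along the rail
- end_plate: fixed low aluminium plate, 66 x 22 x 5 mm with two dark screw heads, across the other end of the rail from the stop block. Origin at the centre of its underside, on the rail
There are look-alikes about, which are no part of the job. Leave any blue or turquoise look-alike of the pillar_70 alone.

How it is judged:
By the outcome, as a careful person would: the job done as asked, in the order asked, and still so for the second after the job is handed in, with the robot touching nothing.
It also fails if it takes over 102 s, if anything falls off the work surface, if the arm or the gripper's body presses on something with over 40 N, if the wrist force passes 120 N, or if a joint passes its speed limit or range.

## Working session

There is one attempt and no reset: what is moved stays moved. The work goes in short steps, Python scripts to look and compute and a tool call to move; the robot and the scene stay as the last step left them, time stands still between calls to the robot, and variables do not carry over. Pictures are saved under pics/ and viewed, at most 14 in all, crops included, and the job is handed in when it is done.

Besides the shell and the picture viewer there is one more tool, called after "Request:" as name(argument=value, ...), one argument or row to a line, values as JSON. move_arm: Moves the arm, as the interface text tells. Its arguments: {"type":"object","properties":{"deltas":{"type":"array"},"force":{"type":"number"}},"required":["deltas"]}

```bash
ls; mkdir -p pics; cat > h.py <<'E'
import numpy as np,cv2
from scipy.spatial.transform import Rotation as R
from station import ctrl
def att(m):
    a=np.array(m["attitude"],float)
    return a if a.shape==(3,3) else (R.from_rotvec(a).as_matrix() if a.size==3 else R.from_quat(a).as_matrix())
def save(n,f):
    p=ctrl.snapshot(n); cv2.imwrite("pics/"+f,cv2.cvtColor(p,cv2.COLOR_RGB2BGR)); return p
def world(m,p): return att(m)@np.array(p)+np.array(m["xyz"])
def ray(m,u,v,z):
    f=240/np.tan(np.radians(m["vertical_fov"]/2)); K=np.array([[f,0,m["cx"]],[0,f,m["cy"]],[0,0,1.]])
    q=cv2.undistortPoints(np.array([[[u,v]]],float),K,np.array([m["k1"],0,0,0.]))[0,0]
    d=att(m)@np.array([q[0],-q[1],-1]); o=np.array(m["xyz"]); return o+d*(z-o[2])/d[2]
def proj(m,P):
    f=240/np.tan(np.radians(m["vertical_fov"]/2)); c=att(m).T@(np.array(P)-np.array(m["xyz"]))
    s=np.array([c[0],-c[1]])/-c[2]; return s*(1+m["k1"]*(s@s))*f+[m["cx"],m["cy"]]
E
python3 - <<'E'
from h import *
print(ctrl.get_state())
for c in("scene","top"):
    print(c,ctrl.camera_model(c)); save(c,c+"1.png"); m=ctrl.camera_model(c)
    for q in ["pillar_110","pillar_90","pillar_70","pillar_50","shoe_1","stop_block","end_plate"]:
        for d in ctrl.look_for(c,q): print(q,round(d["score"],2),world(m,d["position"]).round(),proj(m,world(m,d["position"])).round())
print(ctrl.get_state()["t"])
E
```

```text
pics
{'t': 0.0, 'qpos': array([-1.36458073e+00,  3.51244765e-01,  1.65242087e+00,  2.70751834e-05,
        1.13911907e+00, -8.46029528e-02]), 'joint_vel': array([ 0.00182798,  0.00120183,  0.00035861, -0.0008434 ,  0.00075396,
       -0.0004423 ]), 'joint_torque': array([-2.72685465e-04, -5.06099975e+01, -2.91407454e+01, -1.46085918e-04,
        4.52150678e-03,  5.20496167e-05]), 'tcp_pos': array([ 157.66567652, -526.56850905,  230.75497922]), 'tcp_rot': array([-3.10726224e+00, -4.55018354e-01,  7.52136721e-05]), 'wrist_force': array([-0.54928787, -0.19658767, -0.460987  ]), 'moment': array([-0.02318623,  0.010032  ,  0.020644  ]), 'gripper_force': 0.0, 'finger_gap': 85.61558767612253}
scene {'vertical_fov': 57.58028241395828, 'cx': 322.85194071746884, 'cy': 237.16658971602698, 'k1': -0.05490869445068157, 'xyz': array([2.63088390e-01, 6.03909812e+02, 4.10070623e+02]), 'attitude': array([ 0.51527406, -1.37407802, -2.10547058])}
pillar_110 0.96 [ 416. -122.   57.] [398. 234.]
pillar_110 0.95 [423. 183.  46.] [292. 298.]
pillar_110 0.93 [480.  99.  43.] [302. 271.]
pillar_110 0.86 [438.
[... 2218 characters left out ...]
48. -13.  70.] [328. 273.]
pillar_70 0.55 [ 425. -130.  111.] [379. 285.]
pillar_70 0.54 [494.  89.  70.] [285. 252.]
pillar_70 0.52 [439. 166.  79.] [251. 275.]
pillar_70 0.52 [ 422. -338.   47.] [464. 287.]
pillar_70 0.43 [ 494. -149.   70.] [387. 255.]
pillar_50 0.57 [448. -13.  70.] [328. 273.]
pillar_50 0.55 [ 425. -130.  111.] [379. 285.]
pillar_50 0.54 [494.  89.  70.] [285. 252.]
pillar_50 0.52 [439. 166.  79.] [251. 275.]
pillar_50 0.52 [ 422. -338.   47.] [464. 287.]
pillar_50 0.43 [ 494. -149.   70.] [387. 255.]
shoe_1 0.95 [586. -41.  15.] [341. 216.]
shoe_1 0.86 [597. 129.  18.] [272. 210.]
shoe_1 0.57 [589.  47.  17.] [305. 214.]
stop_block 0.65 [598. 282.  51.] [207. 207.]
0.8
```

View pics/scene1.png

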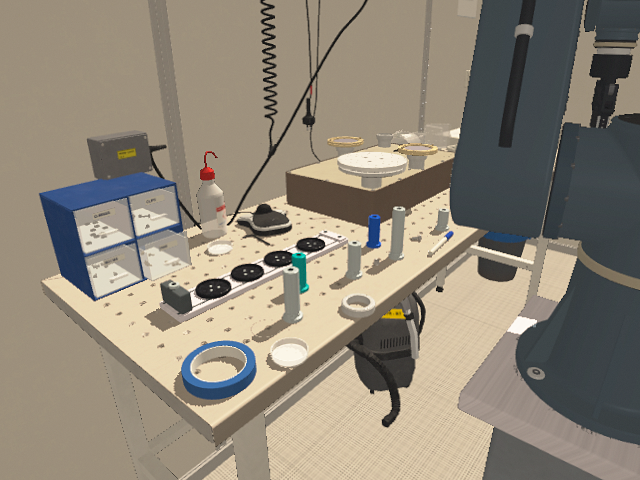

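View pics/top1.png

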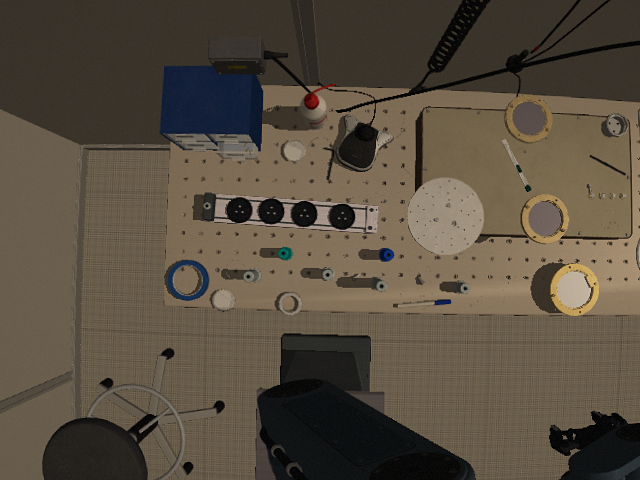

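The scene shows four steel pillars, one turquoise and one blue look-alike (scene 300,270 and 374,231), and the stop block at the +y end beside shoe_1. Next I fit positions and heights from silhouettes in both views.

```bash
cat > fit.py <<'E'
from h import *
from scipy.optimize import minimize
def circ(m,x,y,z,r):
    return np.array([proj(m,(x+r*np.cos(a),y+r*np.sin(a),z)) for a in np.linspace(0,2*np.pi,24)])
def sil(m,x,y,h,z0=0,S=8):
    im=np.zeros((480,640),np.uint8)
    for r,a,b in((13,z0+6,z0+h),(17,z0,z0+6)):
        p=np.vstack([circ(m,x,y,a,r),circ(m,x,y,b,r)])
        cv2.fillConvexPoly(im,cv2.convexHull((p*16).round().astype(np.int32)),255,cv2.LINE_AA,4)
    return im/255.
E
python3 - <<'E'
from fit import *
ms={c:ctrl.camera_model(c) for c in("scene","top")}; P={};S={}
for c in ms:
    ctrl.snapshot(c); P[c]=ctrl.regions_of(c,"pillar_110"); S[c]=ctrl.regions_of(c,"shoe_1")
for n,g in {"A":(439,166),"B":(448,-13),"C":(425,-130),"D":(422,-335)}.items():
    cand=[]
    for h in(50,70,90,110):
        use={}
        for c in ms:
            s=sil(ms[c],*g,h)>.5
            b=max((d["mask"] for d in P[c]),key=lambda k:(k&s).sum(),default=None)
            if b is not None and (b&s).sum()>10: use[c]=b.astype(float)
        f=lambda p,U=None:sum(np.abs(sil(ms[c],p[0],p[1],h)-use[c]).sum()/use[c].sum() for c in (U or use))
        r=minimize(f,g,method="Nelder-Mead",options=dict(initial_simplex=[g,(g[0]+10,g[1]),(g[0],g[1]+10)],xatol=.1))
        rs=[minimize(f,r.x,args=([c],),method="Nelder-Mead").x.round(1) for c in use]
        cand.append((r.fun/len(use),h,r.x.round(1),list(use),rs))
    for k in sorted(cand,key=lambda t:t[0])[:2]: print(n,k)
for c in ms:
    for d in S[c]:
        k,_=cv2.findContours(d["mask"].astype(np.uint8),0,1); k=max(k,key=cv2.contourArea)
        e=cv2.fitEllipse(k); print(c,round(d["score"],2),ray(ms[c],*e[0],19).round(1),d["mask"].sum())
E
```

```text
A (np.float64(0.28296113113279153), 70, array([436.6, 172.5]), ['scene', 'top'], [array([439.5, 169.4]), array([435.2, 173.3])])
A (np.float64(0.29010469121066307), 90, array([437.5, 171.1]), ['scene', 'top'], [array([439., 170.]), array([437.5, 171.1])])
B (np.float64(0.20984393757503), 50, array([444.4,  -9.6]), ['top'], [array([444.4,  -9.6])])
B (np.float64(0.21464585834333733), 70, array([444.7, -10.3]), ['top'], [array([444.8, -10.3])])
C (np.float64(0.21655150565530468), 90, array([ 423.5, -133.9]), ['scene', 'top'], [array([ 425.3, -136.6]), array([ 422.8, -134.1])])
C (np.float64(0.22614778652292988), 110, array([ 423.2, -133.4]), ['scene', 'top'], [array([ 423.3, -133.5]), array([ 423.8, -133. ])])
D (np.float64(0.17180788054490476), 50, array([ 418.9, -340.1]), ['scene', 'top'], [array([ 417.2, -338.1]), array([ 419.6, -340. ])])
D (np.float64(0.4309974983634153), 70, array([ 418.6, -339.6]), ['scene', 'top'], [array([ 417.7, -338.8]), array([ 420.5, -339.1])])
scene 0.94 [589.7 216.1  19. ] 574
scene 0.9 [584.3  61.4  19. ] 374
scene 0.87 [587.4 138.6  19. ] 499
scene 0.65 [578.5 -32.9  19. ] 353
scene 0.18 [453.  -20.4  19. ] 495
top 0.86 [584.5 -41.4  19. ] 513
top 0.8 [594.1 131.1  19. ] 510
top 0.64 [596.7 209.1  19. ] 546
```

```bash
cat > plan.py <<'E'
from h import *
def plan(pts,yaw=-2.8,p=None,Rc=None):
    """rows (tool units) through world waypoints, tool down, tool-y at yaw deg"""
    s=ctrl.get_state()
    p=np.array(s["tcp_pos"]) if p is None else p; Rc=R.from_rotvec(s["tcp_rot"]) if Rc is None else Rc
    y=np.radians(yaw); ty=[np.cos(y),np.sin(y),0]; Rt=R.from_matrix(np.column_stack([np.cross(ty,[0,0,-1]),ty,[0,0,-1]]))
    for g in pts:
        g=np.array(g,float); rv=(Rc.inv()*Rt).as_rotvec()
        n=max(int(np.ceil(max(np.linalg.norm(g-p)/39.5,np.degrees(np.linalg.norm(rv))/5.9))),1)
        print("->",g.round(1))
        for i in range(n):
            k=n-i; d=(Rc.inv().apply((g-p)/k)/40).round(2); t=(np.degrees((Rc.inv()*Rt).as_rotvec()/k)/6).round(2)
            print([*d.tolist(),*t.tolist()]); p=p+Rc.apply(d*40); Rc=Rc*R.from_rotvec(np.radians(t*6))
E
python3 - <<'E'
from plan import *
m=ctrl.camera_model("wrist"); s=ctrl.get_state(); T=R.from_rotvec(s["tcp_rot"]).as_matrix()
print("cam in tool",T.T@(m["xyz"]-s["tcp_pos"]),(T.T@att(m)).round(2),m["vertical_fov"])
plan([(419,-340,190)])
E
```

```text
cam in tool [ 7.63995221e+01 -2.46116697e-02 -1.43501878e+02] [[ 0.    0.95  0.3 ]
 [ 1.   -0.    0.  ]
 [ 0.    0.3  -0.95]] 66.87986380348816
-> [ 419. -340.  190.]
[0.63, -0.22, 0.09, -0.0, -0.0, -0.98]
[0.65, -0.15, 0.09, -0.0, -0.0, -0.98]
[0.66, -0.08, 0.09, -0.0, -0.0, -0.98]
[0.67, -0.01, 0.08, -0.0, -0.0, -0.98]
[0.67, 0.05, 0.09, -0.0, -0.0, -0.98]
[0.66, 0.12, 0.08, -0.0, -0.0, -0.98]
[0.64, 0.19, 0.09, -0.0, -0.0, -0.98]
[0.62, 0.25, 0.08, -0.0, -0.0, -0.98]
[0.59, 0.32, 0.09, -0.0, -0.0, -0.98]
[0.56, 0.38, 0.08, -0.0, -0.0, -0.98]
[0.51, 0.43, 0.09, -0.0, -0.0, -0.98]
[0.47, 0.48, 0.08, -0.0, -0.0, -0.98]
```

Request:
move_arm(
  deltas=[
    [0.63,-0.22,0.09,0,0,-0.98,0],
    [0.65,-0.15,0.09,0,0,-0.98,0],
    [0.66,-0.08,0.09,0,0,-0.98,0],
    [0.67,-0.01,0.08,0,0,-0.98,0],
    [0.67,0.05,0.09,0,0,-0.98,0],
  ],
  force=60,
)

```text
t: 1.6
tcp_pos: [267.2, -448.5, 213.7]
tcp_rot: [2.888, 1.235, 0.0]
wrist_force: [-0.8, -0.2, -0.2]
finger_gap: 85.9
gripper_force: 0.0
```

Request:
move_arm(
  deltas=[
    [0.66,0.12,0.08,0,0,-0.98,0],
    [0.64,0.19,0.09,0,0,-0.98,0],
    [0.62,0.25,0.08,0,0,-0.98,0],
    [0.59,0.32,0.09,0,0,-0.98,0],
    [0.56,0.38,0.08,0,0,-0.98,0],
  ],
)

```text
t: 2.1
tcp_pos: [376.5, -370.5, 196.8]
tcp_rot: [2.481, 1.928, 0.0]
wrist_force: [0.2, -0.4, 0.6]
finger_gap: 85.3
gripper_force: 0.0
```

Request:
move_arm(
  deltas=[
    [0.51,0.43,0.09,0,0,-0.98,0],
    [0.47,0.48,0.08,0,0,-0.98,0],
    [0,0,0,0,0,0,0],
    [0,0,0,0,0,0,0],
  ],
)

```text
t: 2.5
tcp_pos: [419.3, -339.9, 190.0]
tcp_rot: [-2.275, -2.167, 0.0]
wrist_force: [0.0, -0.1, 0.6]
finger_gap: 84.8
gripper_force: 0.0
```

```bash
cat > wl.py <<'E'
from fit import *
def wpill(f,hs,g=None,draw=None):
    """refine pillar pose from wrist mask nearest guess"""
    m=ctrl.camera_model("wrist"); p=save("wrist",f); 
    for d in ctrl.regions_of("wrist","pillar_110"):
        M=d["mask"].astype(float)
        if M.sum()<150: continue
        v,u=np.argwhere(d["mask"]).mean(0); out=[]
        for h in hs:
            g0=ray(m,u,v,h/2)[:2]
            r=minimize(lambda q:np.abs(sil(m,q[0],q[1],h)-M).sum()/M.sum(),g0,method="Nelder-Mead",options=dict(initial_simplex=[g0,g0+[12,0],g0+[0,12]],xatol=.1))
            out.append((round(float(r.fun),3),h,r.x.round(1).tolist()))
        print(round(d["score"],2),int(M.sum()),(round(u),round(v)),p[d["mask"]].mean(0).round(),*sorted(out)[:2])
def wshoe(f):
    m=ctrl.camera_model("wrist"); save("wrist",f)
    for d in ctrl.regions_of("wrist","shoe_1"):
        k,_=cv2.findContours(d["mask"].astype(np.uint8),0,1); k=max(k,key=cv2.contourArea)
        if len(k)<6: continue
        bb=cv2.boundingRect(k); e=cv2.fitEllipse(cv2.convexHull(k)); print("shoe",round(d["score"],2),ray(m,*e[0],18).round(1),bb)
E
python3 - <<'E'
from wl import *
s=ctrl.get_state(); print(s["t"],s["tcp_pos"],s["qpos"].round(2),s["wrist_force"])
wpill("w1.png",(50,70,90,110))
E
```

```text
2.5 [ 419.26714625 -339.87842747  190.03456019] [-0.77  0.38  1.72 -0.    1.04 -0.72] [ 0.00145669 -0.11205445  0.55985952]
0.59 1284 (321, 215) [121. 120. 110.] (0.135, 50, [419.1, -338.8]) (0.356, 70, [419.2, -335.8])
```

Request:
move_arm(
  deltas=[
    [0.03,0,1,0,0,0,0],
    [0,0,1,0,0,0,0.1],
    [0,0,1,0,0,0,0.2],
    [0,0,1,0,0,0,0.3],
    [0,0,0.35,0,0,0,0.3],
  ],
)

```text
t: 3.1
tcp_pos: [417.3, -338.2, 13.1]
tcp_rot: [-2.273, -2.161, 0.0]
wrist_force: [-0.7, 1.1, 0.4]
finger_gap: 59.5
gripper_force: 0.0
```

Request:
move_arm(
  deltas=[
    [0,0,0,0,0,0,0.9],
    [0,0,0,0,0,0,0.9],
    [0,0,0,0,0,0,0.9],
    [0,0,0,0,0,0,0.9],
    [0,0,0,0,0,0,0.9],
  ],
)

```text
t: 3.6
tcp_pos: [420.2, -339.9, 18.1]
tcp_rot: [2.272, 2.164, -0.0]
wrist_force: [-0.8, -0.6, 8.8]
finger_gap: 24.7
gripper_force: 59.5
```

```bash
python3 - <<'E'
from plan import *
s=ctrl.get_state();print(s["wrist_force"],s["tcp_pos"])
plan([(419.5,-340,142),(450,-120,142),(583,-45,150)])
E
```

```text
[-0.78374901 -0.63097319  8.7504549 ] [ 420.15264463 -339.87354226   18.06683206]
-> [ 419.5 -340.   142. ]
[-0.0, -0.0, -0.77, 0.01, 0.01, 0.0]
[-0.0, -0.0, -0.78, 0.0, 0.0, 0.0]
[-0.0, -0.01, -0.77, 0.01, 0.01, 0.0]
[-0.01, -0.0, -0.78, 0.0, 0.0, 0.0]
-> [ 450. -120.  142.]
[0.92, 0.08, -0.0, 0.0, 0.0, 0.0]
[0.92, 0.08, -0.0, 0.0, 0.0, 0.0]
[0.92, 0.08, -0.0, 0.0, 0.0, 0.0]
[0.92, 0.08, -0.0, 0.0, 0.0, 0.0]
[0.93, 0.09, -0.0, 0.0, 0.0, 0.0]
[0.92, 0.08, -0.0, 0.0, 0.0, 0.0]
-> [583. -45. 150.]
[0.51, 0.81, -0.05, 0.0, 0.0, 0.0]
[0.51, 0.81, -0.05, 0.0, 0.0, 0.0]
[0.51, 0.81, -0.05, 0.0, 0.0, 0.0]
[0.51, 0.8, -0.05, 0.0, 0.0, 0.0]
```

Request:
move_arm(
  deltas=[
    [0,0,-0.77,0,0,0,0.9],
    [0,0,-0.78,0,0,0,0.9],
    [0,0,-0.77,0,0,0,0.9],
    [0,0,-0.78,0,0,0,0.9],
    [0.92,0.08,0,0,0,0,0.9],
  ],
)

```text
t: 4.1
tcp_pos: [426.0, -305.8, 145.1]
tcp_rot: [2.27, 2.157, 0.001]
wrist_force: [1.4, -0.4, -1.6]
finger_gap: 24.4
gripper_force: 59.3
```

Request:
move_arm(
  deltas=[
    [0.92,0.08,0,0,0,0,0.9],
    [0.92,0.08,0,0,0,0,0.9],
    [0.92,0.08,0,0,0,0,0.9],
    [0.93,0.09,0,0,0,0,0.9],
    [0.92,0.08,0,0,0,0,0.9],
  ],
)

```text
t: 4.6
tcp_pos: [449.7, -117.4, 141.1]
tcp_rot: [2.274, 2.166, 0.001]
wrist_force: [0.8, -1.4, -1.2]
finger_gap: 24.9
gripper_force: 59.3
```

Request:
move_arm(
  deltas=[
    [0.51,0.81,-0.05,0,0,0,0.9],
    [0.51,0.81,-0.05,0,0,0,0.9],
    [0.51,0.81,-0.05,0,0,0,0.9],
    [0.51,0.8,-0.05,0,0,0,0.9],
    [0,0,0,0,0,0,0.9],
  ],
)

```text
t: 5.1
tcp_pos: [585.7, -41.6, 149.3]
tcp_rot: [2.27, 2.168, 0.004]
wrist_force: [-0.7, -0.2, -1.5]
finger_gap: 24.7
gripper_force: 59.6
```

```bash
python3 - <<'E'
from wl import *
s=ctrl.get_state(); print(s["t"],s["tcp_pos"],s["wrist_force"],s["finger_gap"])
wshoe("w2.png")
E
```

```text
5.1 [585.69737682 -41.57603646 149.34263913] [-0.68665107 -0.21421243 -1.48296572] 24.665805805636058
shoe 0.71 [593.1 118.   18. ] (284, 0, 77, 23)
shoe 0.7 [590.4  51.4  18. ] (277, 53, 90, 96)
shoe 0.6 [586.  -41.1  18. ] (281, 188, 82, 76)
```

View pics/w2.png

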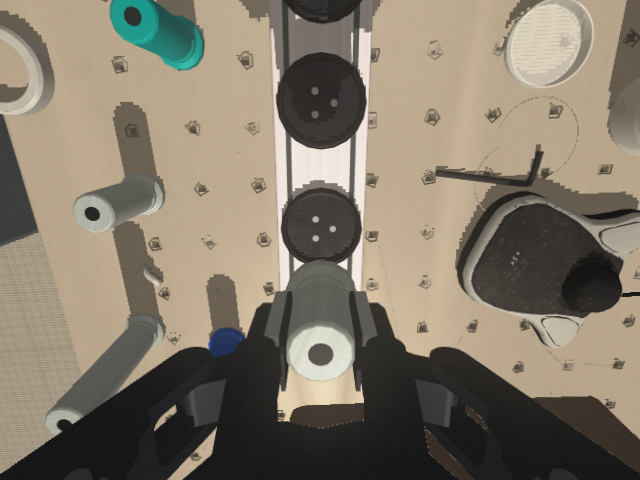

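```bash
python3 - <<'E'
from wl import *
m=ctrl.camera_model("wrist")
for u,v,z in((321,229,17),(321,101,19),(322,225,19),(320,-5,19)): print(ray(m,u,v,z).round(1))
E
```

```text
[582.1 -44.4  17. ]
[586.5  49.3  19. ]
[583.1 -40.6  19. ]
[588.8 112.7  19. ]
```

Request:
move_arm(
  deltas=[
    [0.05,0.01,0.9,0,0,0,0.9],
    [0,0,0.9,0,0,0,0.9],
    [0,0,0.8,0,0,0,0.9],
    [0,0,0.2,0,0,0,0.9],
    [0,0,0,0,0,0,0.9],
  ],
)

```text
t: 5.7
tcp_pos: [582.0, -42.1, 36.2]
tcp_rot: [-2.274, -2.165, 0.002]
wrist_force: [-0.2, -0.3, -1.3]
finger_gap: 24.5
gripper_force: 59.5
```

```bash
python3 - <<'E'
from wl import *
save("wrist","w3.png");save("wrist","w3.png");s=ctrl.get_state(); print(s["t"],s["tcp_pos"],s["wrist_force"],s["finger_gap"])
E
```

```text
5.8 [583.23647359 -42.11261171  37.3687123 ] [ 0.41609493  0.08064624 -1.36799244] 24.420202380804017
```

Request:
move_arm(
  deltas=[
    [0,0,0.05,0,0,0,0.9],
    [0,0,0.03,0,0,0,0.9],
    [0,0,0,0,0,0,0.9],
  ],
)

```text
t: 6.1
tcp_pos: [583.4, -41.8, 34.1]
tcp_rot: [2.274, 2.166, 0.001]
wrist_force: [-2.0, -1.4, 7.0]
finger_gap: 24.5
gripper_force: 60.7
```

Request:
move_arm(
  deltas=[
    [0,0,0,0,0,0,0.55],
    [0,0,0,0,0,0,0.4],
    [0,0,0,0,0,0,0.4],
    [0,0,-0.5,0,0,0,0.35],
    [0,0,-1,0,0,0,0.35],
  ],
)

```text
t: 6.6
tcp_pos: [581.4, -41.4, 91.1]
tcp_rot: [-2.272, -2.164, 0.005]
wrist_force: [-0.7, -0.6, -0.5]
finger_gap: 55.4
gripper_force: 0.0
```

```bash
python3 - <<'E'
from plan import *
plan([(583,-43,160),(424,-134,200)],p=np.array([583,-43,94.]),Rc=R.from_rotvec([-2.2725,-2.1642,0]))
E
```

```text
-> [583. -43. 160.]
[0.0, -0.0, -0.82, -0.01, -0.01, 0.0]
[0.0, -0.0, -0.83, -0.01, -0.01, 0.0]
-> [ 424. -134.  200.]
[-0.49, -0.77, -0.2, -0.0, -0.0, 0.0]
[-0.49, -0.77, -0.2, -0.0, -0.0, 0.0]
[-0.49, -0.77, -0.2, -0.0, -0.0, 0.0]
[-0.5, -0.78, -0.2, -0.0, -0.0, 0.0]
[-0.49, -0.77, -0.2, -0.0, -0.0, 0.0]
```

Request:
move_arm(
  deltas=[
    [0,0,-0.82,0,0,0,0.3],
    [0,0,-0.83,0,0,0,0.3],
    [-0.49,-0.77,-0.2,0,0,0,0.3],
    [-0.49,-0.77,-0.2,0,0,0,0.3],
    [-0.49,-0.77,-0.2,0,0,0,0.3],
  ],
)

```text
t: 7.1
tcp_pos: [486.7, -96.2, 183.2]
tcp_rot: [2.274, 2.167, 0.0]
wrist_force: [0.7, -0.2, 0.7]
finger_gap: 59.8
gripper_force: 0.0
```

Request:
move_arm(
  deltas=[
    [-0.5,-0.78,-0.2,0,0,0,0.3],
    [-0.49,-0.77,-0.2,0,0,0,0.3],
    [0,0,0,0,0,0,0.3],
    [0,0,0,0,0,0,0.3],
  ],
)

```text
t: 7.5
tcp_pos: [424.1, -132.7, 199.3]
tcp_rot: [2.275, 2.165, 0.001]
wrist_force: [0.3, -0.9, -0.1]
finger_gap: 59.6
gripper_force: 0.0
```

```bash
python3 - <<'E'
from wl import *
ctrl.snapshot("wrist")
s=ctrl.get_state(); print(s["t"],s["tcp_pos"],s["qpos"].round(2),s["wrist_force"])
wpill("w4.png",(50,70,90,110))
E
```

```text
7.55 [ 424.54424151 -132.43654051  199.01991805] [-0.41  0.2   1.95  0.    0.99 -0.36] [-0.32652314  0.06611967  0.14613854]
0.71 2245 (321, 228) [129. 128. 118.] (0.07, 110, [423.8, -133.0]) (0.133, 90, [423.5, -139.2])
0.68 2545 (522, 94) [130. 130. 121.] (0.03, 50, [591.2, -40.9]) (0.301, 70, [579.5, -42.3])
0.64 1934 (341, 61) [156. 155. 143.] (0.061, 70, [445.0, -11.4]) (0.104, 50, [446.4, -8.0])
0.59 1724 (403, 236) [ 55.  71. 118.] (0.106, 70, [495.1, -151.8]) (0.157, 50, [497.6, -155.5])
```

View pics/w4.png

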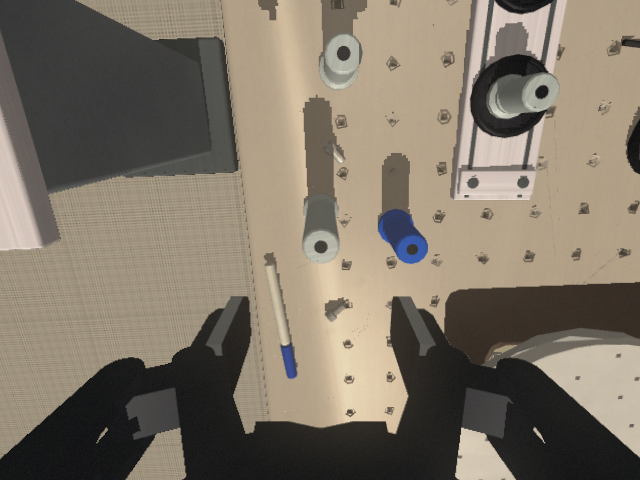

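Request:
move_arm(
  deltas=[
    [0,-0.02,0.9,0,0,0,0.3],
    [0,0,0.9,0,0,0,0.3],
    [0,0,0.9,0,0,0,0.3],
    [0,0,0.85,0,0,0,0.3],
    [0,0,0,0,0,0,0.9],
  ],
)

```text
t: 8.15
tcp_pos: [421.5, -131.0, 53.5]
tcp_rot: [-2.269, -2.163, 0.004]
wrist_force: [-0.2, -0.4, 0.6]
finger_gap: 46.7
gripper_force: 0.0
```

Request:
move_arm(
  deltas=[
    [0,0,0,0,0,0,0.9],
    [0,0,0,0,0,0,0.9],
    [0,0,0,0,0,0,0.9],
    [0,0,0,0,0,0,0.9],
  ],
)

```text
t: 8.55
tcp_pos: [423.8, -132.6, 57.9]
tcp_rot: [2.273, 2.166, 0.001]
wrist_force: [-0.1, 0.1, 4.1]
finger_gap: 24.7
gripper_force: 59.2
```

```bash
python3 - <<'E'
from plan import *
ctrl.snapshot("wrist")
s=ctrl.get_state();print(s["wrist_force"],s["tcp_pos"],s["finger_gap"],s["gripper_force"])
z=s["tcp_pos"][2]
plan([(424,-133,z+120),(520,200,z+120),(592,209,z+120)])
E
```

```text
[-0.18353733  1.0348375   5.98676856] [ 423.84766864 -132.6067944    57.87451108] 24.943448800855275 59.4430410861969
-> [ 424.  -133.   177.9]
[-0.0, 0.0, -0.75, 0.0, 0.0, 0.0]
[-0.0, 0.0, -0.75, 0.01, 0.0, 0.0]
[-0.01, 0.0, -0.75, 0.0, 0.0, 0.0]
[-0.0, 0.01, -0.75, 0.01, 0.01, 0.0]
-> [520.  200.  177.9]
[0.94, 0.22, 0.0, -0.0, -0.0, 0.0]
[0.94, 0.22, 0.0, -0.0, -0.0, 0.0]
[0.94, 0.22, 0.0, -0.0, -0.0, 0.0]
[0.93, 0.22, 0.0, -0.0, -0.0, 0.0]
[0.94, 0.22, 0.0, -0.0, -0.0, 0.0]
[0.93, 0.22, 0.0, -0.0, -0.0, 0.0]
[0.94, 0.22, 0.0, -0.0, -0.0, 0.0]
[0.93, 0.23, 0.0, -0.0, -0.0, 0.0]
[0.94, 0.22, 0.0, -0.0, -0.0, 0.0]
-> [592.  209.  177.9]
[0.16, 0.89, 0.0, -0.0, -0.0, 0.0]
[0.15, 0.9, 0.0, -0.0, -0.0, 0.0]
```

Request:
move_arm(
  deltas=[
    [0,0,-0.75,0,0,0,0.9],
    [0,0,-0.75,0,0,0,0.9],
    [0,0,-0.75,0,0,0,0.9],
    [0,0,-0.75,0,0,0,0.9],
    [0.94,0.22,0,0,0,0,0.9],
  ],
)

```text
t: 9.1
tcp_pos: [435.5, -97.7, 180.8]
tcp_rot: [2.274, 2.158, 0.004]
wrist_force: [1.1, 0.4, -3.4]
finger_gap: 24.6
gripper_force: 59.8
```

Request:
move_arm(
  deltas=[
    [0.94,0.22,0,0,0,0,0.9],
    [0.94,0.22,0,0,0,0,0.9],
    [0.93,0.22,0,0,0,0,0.9],
    [0.94,0.22,0,0,0,0,0.9],
    [0.93,0.22,0,0,0,0,0.9],
  ],
)

```text
t: 9.6
tcp_pos: [487.0, 91.2, 177.3]
tcp_rot: [2.274, 2.167, 0.0]
wrist_force: [1.1, -0.3, -2.4]
finger_gap: 24.8
gripper_force: 59.8
```

Request:
move_arm(
  deltas=[
    [0.94,0.6,0,0,0,0,0.9],
    [0.6,0.6,0,0,0,0,0.9],
    [0,0,0,0,0,0,0.9],
    [0,0,0,0,0,0,0.9],
  ],
)

```text
t: 10.0
tcp_pos: [537.5, 149.0, 176.6]
tcp_rot: [-2.273, -2.168, 0.001]
wrist_force: [0.2, 0.9, -2.2]
finger_gap: 24.8
gripper_force: 59.9
```

```bash
python3 - <<'E'
from wl import *
from plan import plan
ctrl.snapshot("wrist")
s=ctrl.get_state(); print(s["t"],s["tcp_pos"],s["qpos"].round(2),s["wrist_force"],s["finger_gap"])
wshoe("w5.png")
plan([(592,209,178)])
E
```

```text
10.05 [537.23122095 148.50417197 176.74301441] [ 0.19  0.43  1.69 -0.    1.03  0.23] [-0.39993718 -0.86135821 -3.08650367] 24.865583666024
shoe 0.78 [596.1 211.7  18. ] (352, 97, 80, 84)
shoe 0.69 [594.8 133.1  18. ] (352, 198, 74, 71)
shoe 0.66 [597.8  57.5  18. ] (366, 285, 52, 57)
shoe 0.43 [565.7 -58.8  18. ] (355, 408, 9, 12)
-> [592. 209. 178.]
[0.53, 0.43, -0.01, -0.0, 0.0, -0.0]
[0.53, 0.43, -0.01, -0.0, 0.0, -0.0]
[0.53, 0.43, -0.01, -0.0, 0.0, -0.0]
```

View pics/w5.png

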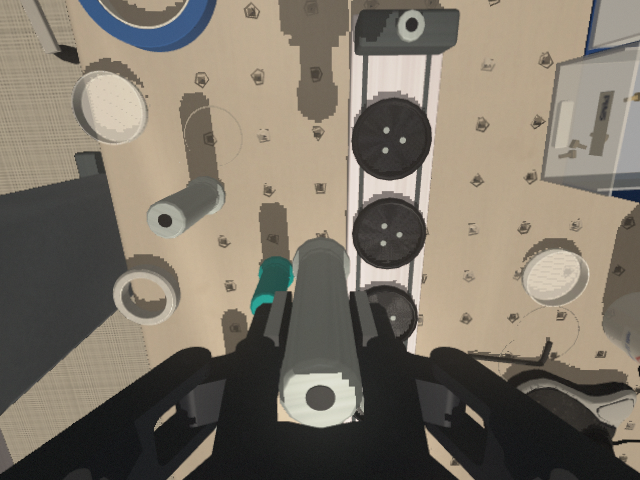

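Request:
move_arm(
  deltas=[
    [0.82,0.7,0,0,0,0,0.9],
    [0.82,0.69,0,0,0,0,0.9],
    [0,0,0.8,0,0,0,0.9],
    [0,0,0.8,0,0,0,0.9],
    [0,0,0.7,0,0,0,0.9],
  ],
)

```text
t: 10.65
tcp_pos: [596.0, 210.9, 83.6]
tcp_rot: [-2.275, -2.166, 0.001]
wrist_force: [0.6, 1.0, -2.9]
finger_gap: 24.4
gripper_force: 60.5
```

Request:
move_arm(
  deltas=[
    [0,0,0.15,0,0,0,0.9],
    [0,0,0,0,0,0,0.9],
    [0,0,0,0,0,0,0.9],
  ],
)

```text
t: 10.95
tcp_pos: [597.4, 211.5, 80.6]
tcp_rot: [2.274, 2.166, 0.003]
wrist_force: [-0.1, 1.1, -2.2]
finger_gap: 24.6
gripper_force: 60.5
```

Expected contact is near 74; lower to it.

Request:
move_arm(
  deltas=[
    [-0.01,-0.02,0.08,0,0,0,0.9],
    [0,0,0.05,0,0,0,0.9],
    [0,0,0.03,0,0,0,0.9],
    [0,0,0,0,0,0,0.9],
  ],
)

```text
t: 11.35
tcp_pos: [596.2, 211.4, 73.9]
tcp_rot: [2.274, 2.166, 0.002]
wrist_force: [-2.8, -1.6, 6.8]
finger_gap: 24.8
gripper_force: 61.2
```

Request:
move_arm(
  deltas=[
    [0,0,0,0,0,0,0.55],
    [0,0,0,0,0,0,0.4],
    [0,0,0,0,0,0,0.4],
    [0,0,-0.5,0,0,0,0.35],
    [0,0,-1,0,0,0,0.35],
  ],
)

```text
t: 11.85
tcp_pos: [594.2, 210.8, 130.4]
tcp_rot: [-2.273, -2.165, 0.008]
wrist_force: [0.7, 0.4, 1.5]
finger_gap: 55.1
gripper_force: 0.0
```

```bash
python3 - <<'E'
from plan import *
s=ctrl.get_state();print(s["tcp_pos"],s["wrist_force"])
plan([(595,211,180),(438.5,169,190)],p=np.array([596,211,134.]),Rc=R.from_rotvec([-2.2725,-2.1642,0]))
E
```

```text
[594.16862407 210.78891069 130.4247016 ] [0.70885321 0.40978921 1.46675331]
-> [595. 211. 180.]
[0.0, -0.01, -0.57, -0.01, -0.01, 0.0]
[0.0, -0.02, -0.58, -0.01, -0.01, 0.0]
-> [438.5 169.  190. ]
[-0.25, -0.77, -0.05, -0.0, -0.0, 0.0]
[-0.25, -0.77, -0.05, -0.0, -0.0, 0.0]
[-0.25, -0.77, -0.05, -0.0, -0.0, 0.0]
[-0.24, -0.77, -0.05, -0.0, -0.0, 0.0]
[-0.25, -0.77, -0.05, -0.0, -0.0, 0.0]
```

Request:
move_arm(
  deltas=[
    [0,0,-0.57,0,0,0,0.3],
    [0,0,-0.58,0,0,0,0.3],
    [-0.25,-0.77,-0.05,0,0,0,0.3],
    [-0.25,-0.77,-0.05,0,0,0,0.3],
    [-0.25,-0.77,-0.05,0,0,0,0.3],
  ],
)

```text
t: 12.35
tcp_pos: [500.8, 185.5, 184.5]
tcp_rot: [2.275, 2.167, 0.0]
wrist_force: [0.2, -0.5, 1.3]
finger_gap: 59.8
gripper_force: 0.0
```

Request:
move_arm(
  deltas=[
    [-0.24,-0.77,-0.05,0,0,0,0.3],
    [-0.25,-0.77,-0.05,0,0,0,0.3],
    [0,0,0,0,0,0,0.3],
    [0,0,0,0,0,0,0.3],
  ],
)

```text
t: 12.75
tcp_pos: [439.8, 169.3, 189.0]
tcp_rot: [2.274, 2.167, 0.002]
wrist_force: [0.8, -0.8, 0.7]
finger_gap: 59.9
gripper_force: 0.0
```

```bash
python3 - <<'E'
from wl import *
ctrl.snapshot("wrist")
s=ctrl.get_state(); print(s["t"],s["tcp_pos"],s["qpos"].round(2),s["wrist_force"])
wpill("w6.png",(50,70,90,110))
E
```

```text
12.8 [440.24713744 169.37668902 188.83977203] [0.27 0.26 1.89 0.   0.98 0.32] [ 0.19347249  0.14634677 -0.83202441]
0.98 406 (480, 442) [137. 137. 128.] (1.0, 70, [673.9, -230.9]) (1.0, 90, [602.7, -203.8])
0.91 5424 (553, 169) [122. 123. 114.] (0.063, 110, [606.8, 207.8]) (0.249, 90, [622.9, 204.2])
0.88 1417 (379, 294) [ 56. 110. 100.] (0.283, 50, [492.3, 91.8]) (0.455, 70, [491.4, 95.9])
0.7 2009 (316, 223) [143. 141. 129.] (0.062, 90, [436.5, 171.3]) (0.151, 70, [436.1, 166.7])
0.7 1740 (334, 393) [121. 119. 109.] (0.125, 50, [445.1, -15.1]) (0.231, 70, [445.1, -10.5])
```

View pics/w6.png

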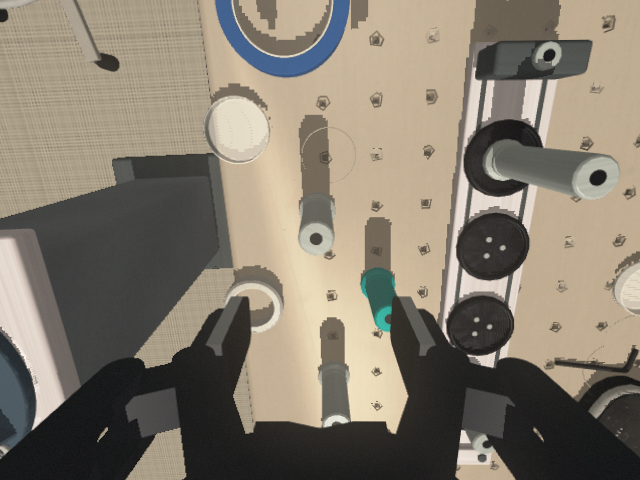

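Request:
move_arm(
  deltas=[
    [0.04,-0.08,0.9,0,0,0,0.3],
    [0,0,0.9,0,0,0,0.3],
    [0,0,0.9,0,0,0,0.3],
    [0,0,0.87,0,0,0,0.3],
    [0,0,0,0,0,0,0.9],
  ],
)

```text
t: 13.4
tcp_pos: [434.6, 170.4, 42.2]
tcp_rot: [-2.272, -2.165, 0.01]
wrist_force: [-0.2, -0.4, 1.1]
finger_gap: 46.7
gripper_force: 0.0
```

Request:
move_arm(
  deltas=[
    [0,0,0,0,0,0,0.9],
    [0,0,0,0,0,0,0.9],
    [0,0,0,0,0,0,0.9],
    [0,0,0,0,0,0,0.9],
  ],
)

```text
t: 13.8
tcp_pos: [437.1, 171.1, 46.8]
tcp_rot: [2.274, 2.166, 0.003]
wrist_force: [-1.0, -0.8, 4.7]
finger_gap: 24.4
gripper_force: 59.2
```

```bash
python3 - <<'E'
from plan import *
ctrl.snapshot("wrist")
s=ctrl.get_state();print(s["wrist_force"],s["tcp_pos"],s["finger_gap"],s["gripper_force"])
z=s["tcp_pos"][2]
plan([(437,171,z+100),(594.5,132.5,z+100),(594.5,132.5,z+20)])
E
```

```text
[-0.46737918  0.6532647   7.3805182 ] [437.05919317 171.15159445  46.81149141] 24.826337601726614 59.429081082344055
-> [437.  171.  146.8]
[-0.0, 0.0, -0.83, 0.01, -0.0, 0.0]
[-0.0, 0.0, -0.84, 0.0, -0.0, 0.0]
[-0.0, 0.0, -0.83, 0.01, -0.01, 0.0]
-> [594.5 132.5 146.8]
[-0.15, 0.8, -0.0, -0.0, 0.0, 0.0]
[-0.16, 0.8, -0.0, -0.0, 0.0, 0.0]
[-0.15, 0.79, -0.0, -0.0, 0.0, 0.0]
[-0.16, 0.8, -0.0, -0.0, 0.0, 0.0]
[-0.15, 0.79, -0.0, -0.0, 0.0, 0.0]
-> [594.5 132.5  66.8]
[-0.0, 0.0, 0.67, -0.0, 0.0, 0.0]
[-0.0, 0.0, 0.66, -0.0, 0.0, 0.0]
[-0.0, 0.0, 0.67, -0.0, 0.0, 0.0]
```

Request:
move_arm(
  deltas=[
    [0,0,-0.83,0,0,0,0.9],
    [0,0,-0.84,0,0,0,0.9],
    [0,0,-0.83,0,0,0,0.9],
    [-0.15,0.8,0,0,0,0,0.9],
    [-0.16,0.8,0,0,0,0,0.9],
  ],
)

```text
t: 14.35
tcp_pos: [500.8, 155.6, 147.5]
tcp_rot: [2.272, 2.167, 0.004]
wrist_force: [0.8, -0.1, -2.5]
finger_gap: 24.7
gripper_force: 59.8
```

Request:
move_arm(
  deltas=[
    [-0.15,0.79,0,0,0,0,0.9],
    [-0.16,0.8,0,0,0,0,0.9],
    [-0.15,0.79,0,0,0,0,0.9],
    [0,0,0,0,0,0,0.9],
    [0,0,0,0,0,0,0.9],
  ],
)

```text
t: 14.85
tcp_pos: [593.7, 132.2, 145.4]
tcp_rot: [-2.275, -2.166, 0.001]
wrist_force: [-0.5, 0.2, -2.8]
finger_gap: 24.6
gripper_force: 59.9
```

Request:
move_arm(
  deltas=[
    [0,0,0.67,0,0,0,0.9],
    [0,0,0.66,0,0,0,0.9],
    [0,0,0.67,0,0,0,0.9],
    [0,0,0,0,0,0,0.9],
  ],
)

```text
t: 15.25
tcp_pos: [591.7, 132.6, 63.5]
tcp_rot: [-2.272, -2.166, 0.006]
wrist_force: [-0.6, 0.1, -1.5]
finger_gap: 24.7
gripper_force: 60.2
```

Request:
move_arm(
  deltas=[
    [0,0,0.05,0,0,0,0.9],
    [0,0,0.04,0,0,0,0.9],
    [0,0,0,0,0,0,0.9],
    [0,0,0,0,0,0,0.9],
  ],
)

```text
t: 15.65
tcp_pos: [594.1, 132.5, 62.9]
tcp_rot: [2.274, 2.167, 0.001]
wrist_force: [-0.4, -0.2, -2.3]
finger_gap: 24.4
gripper_force: 60.2
```

Request:
move_arm(
  deltas=[
    [0,0,0.03,0,0,0,0.9],
    [0,0,0.02,0,0,0,0.9],
    [0,0,0,0,0,0,0.9],
  ],
)

```text
t: 15.95
tcp_pos: [594.3, 132.6, 61.3]
tcp_rot: [2.274, 2.167, 0.001]
wrist_force: [-3.4, -0.1, 8.5]
finger_gap: 24.7
gripper_force: 61.7
```

Request:
move_arm(
  deltas=[
    [0,0,0,0,0,0,0.55],
    [0,0,0,0,0,0,0.4],
    [0,0,0,0,0,0,0.4],
    [0,0,-0.5,0,0,0,0.35],
    [0,0,-1,0,0,0,0.35],
  ],
)

```text
t: 16.45
tcp_pos: [592.3, 132.2, 118.1]
tcp_rot: [-2.272, -2.165, 0.007]
wrist_force: [1.0, -0.8, -0.4]
finger_gap: 55.5
gripper_force: 0.0
```

```bash
python3 - <<'E'
from plan import *
s=ctrl.get_state();print(s["tcp_pos"],s["wrist_force"])
plan([(594,132.5,175),(445,-12,180)],p=np.array([594,132.5,121.]),Rc=R.from_rotvec([-2.2725,-2.1642,0]))
E
```

```text
[592.25162715 132.15568817 118.12243523] [ 0.96744059 -0.75213447 -0.44154157]
-> [594.  132.5 175. ]
[0.0, -0.0, -0.67, -0.01, -0.01, 0.0]
[0.0, -0.0, -0.68, -0.01, -0.01, 0.0]
-> [445. -12. 180.]
[-0.63, -0.59, -0.02, -0.0, -0.0, 0.0]
[-0.63, -0.59, -0.02, -0.0, -0.0, 0.0]
[-0.63, -0.59, -0.02, -0.0, -0.0, 0.0]
[-0.63, -0.59, -0.02, -0.0, -0.0, 0.0]
[-0.63, -0.59, -0.02, -0.0, -0.0, 0.0]
[-0.64, -0.6, -0.02, -0.0, -0.0, 0.0]
```

Request:
move_arm(
  deltas=[
    [0,0,-0.67,0,0,0,0.3],
    [0,0,-0.68,0,0,0,0.3],
    [-0.63,-0.59,-0.02,0,0,0,0.3],
    [-0.63,-0.59,-0.02,0,0,0,0.3],
    [-0.63,-0.59,-0.02,0,0,0,0.3],
  ],
)

```text
t: 16.95
tcp_pos: [518.5, 59.7, 176.5]
tcp_rot: [2.274, 2.167, 0.0]
wrist_force: [1.2, -0.9, 0.5]
finger_gap: 59.9
gripper_force: 0.0
```

Request:
move_arm(
  deltas=[
    [-0.63,-0.59,-0.02,0,0,0,0.3],
    [-0.63,-0.59,-0.02,0,0,0,0.3],
    [-0.64,-0.6,-0.02,0,0,0,0.3],
    [0,0,0,0,0,0,0.3],
    [0,0,0,0,0,0,0.3],
  ],
)

```text
t: 17.45
tcp_pos: [444.9, -12.4, 179.2]
tcp_rot: [2.276, 2.165, 0.001]
wrist_force: [-0.3, 0.6, -0.2]
finger_gap: 59.9
gripper_force: 0.0
```

```bash
python3 - <<'E'
from wl import *
ctrl.snapshot("wrist")
s=ctrl.get_state(); print(s["t"],s["tcp_pos"],s["qpos"].round(2),s["wrist_force"])
wpill("w7.png",(50,70,90,110)); wshoe("w8.png")
E
```

```text
17.5 [445.27429563 -12.01530129 179.12521307] [-0.13  0.23  1.96  0.    0.95 -0.08] [ 0.773351    0.76671334 -0.41819242]
0.96 2387 (528, 15) [133. 134. 124.] (0.032, 90, [602.0, 136.3]) (0.032, 110, [602.0, 136.3])
0.75 2039 (382, 368) [ 54.  69. 110.] (0.13, 70, [494.3, -151.7]) (0.248, 50, [496.8, -164.1])
0.7 1735 (321, 222) [137. 136. 124.] (0.091, 70, [445.2, -10.2]) (0.14, 50, [445.0, -14.8])
0.65 2263 (379, 78) [ 49. 119. 108.] (0.047, 70, [491.4, 93.8]) (0.129, 50, [495.1, 96.4])
0.63 2180 (490, 252) [120. 120. 111.] (0.045, 50, [589.9, -47.7]) (0.296, 70, [588.2, -46.5])
shoe 0.74 [589.7  51.3  18. ] (456, 92, 84, 84)
shoe 0.65 [585.1 -40.8  18. ] (445, 209, 75, 70)
shoe 0.6 [592.9 125.9  18. ] (470, 0, 92, 66)
shoe 0.48 [445.1 -15.2  18. ] (303, 195, 38, 57)
```

View pics/w7.png

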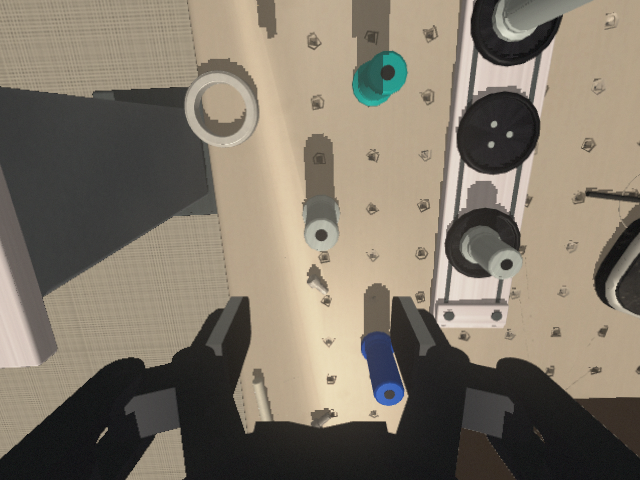

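The view shows pillar_70 directly below (321,225), shoe_3 empty (498,132), and pillars standing in shoes 2 and 4.

Request:
move_arm(
  deltas=[
    [0.03,0,0.92,0,0,0,0.3],
    [0,0,0.92,0,0,0,0.3],
    [0,0,0.92,0,0,0,0.3],
    [0,0,0.92,0,0,0,0.3],
    [0,0,0,0,0,0,0.9],
  ],
)

```text
t: 18.2
tcp_pos: [442.5, -10.3, 28.3]
tcp_rot: [-2.27, -2.164, 0.007]
wrist_force: [-0.7, -0.1, -0.0]
finger_gap: 46.6
gripper_force: 0.0
```

Request:
move_arm(
  deltas=[
    [0,0,0,0,0,0,0.9],
    [0,0,0,0,0,0,0.9],
    [0,0,0,0,0,0,0.9],
    [0,0,0,0,0,0,0.9],
  ],
)

```text
t: 18.6
tcp_pos: [445.6, -10.9, 32.9]
tcp_rot: [2.273, 2.166, 0.002]
wrist_force: [-0.4, 0.5, 6.3]
finger_gap: 24.9
gripper_force: 59.4
```

```bash
python3 - <<'E'
from plan import *
ctrl.snapshot("wrist")
s=ctrl.get_state();print(s["wrist_force"],s["tcp_pos"],s["finger_gap"],s["gripper_force"])
z=s["tcp_pos"][2]
plan([(445,-11,z+110),(589.5,51,z+110),(589.5,51,z+17)])
E
```

```text
[-1.22506232  0.23923988  9.23791895] [445.55098396 -10.94221686  32.85421078] 24.47736102551939 59.869537353515625
-> [445.  -11.  142.9]
[-0.0, -0.0, -0.92, 0.01, 0.0, 0.0]
[-0.0, -0.0, -0.92, 0.01, 0.0, 0.0]
[-0.0, -0.01, -0.91, 0.0, 0.0, 0.0]
-> [589.5  51.  142.9]
[0.43, 0.88, 0.0, 0.0, 0.0, 0.0]
[0.43, 0.88, 0.0, 0.0, 0.0, 0.0]
[0.43, 0.89, 0.0, 0.0, 0.0, 0.0]
[0.43, 0.88, 0.0, 0.0, 0.0, 0.0]
-> [589.5  51.   49.9]
[0.0, 0.0, 0.78, 0.0, 0.0, 0.0]
[0.0, 0.0, 0.77, 0.0, 0.0, 0.0]
[0.0, 0.0, 0.78, 0.0, 0.0, 0.0]
```

Request:
move_arm(
  deltas=[
    [0,0,-0.92,0,0,0,0.9],
    [0,0,-0.92,0,0,0,0.9],
    [0,0,-0.91,0,0,0,0.9],
    [0.43,0.88,0,0,0,0,0.9],
    [0.43,0.88,0,0,0,0,0.9],
  ],
)

```text
t: 19.15
tcp_pos: [518.2, 20.3, 144.0]
tcp_rot: [2.274, 2.164, 0.004]
wrist_force: [0.6, -0.8, -1.9]
finger_gap: 24.6
gripper_force: 59.9
```

Request:
move_arm(
  deltas=[
    [0.43,0.89,0,0,0,0,0.9],
    [0.43,0.88,0,0,0,0,0.9],
    [0,0,0,0,0,0,0.9],
    [0,0,0,0,0,0,0.9],
  ],
)

```text
t: 19.55
tcp_pos: [588.9, 51.2, 141.4]
tcp_rot: [-2.274, -2.167, 0.001]
wrist_force: [-0.3, 0.1, -3.3]
finger_gap: 24.5
gripper_force: 60.1
```

Request:
move_arm(
  deltas=[
    [0,0,0.78,0,0,0,0.9],
    [0,0,0.77,0,0,0,0.9],
    [0,0,0.73,0,0,0,0.9],
    [0,0,0,0,0,0,0.9],
    [0,0,0,0,0,0,0.9],
  ],
)

```text
t: 20.05
tcp_pos: [588.5, 50.6, 51.1]
tcp_rot: [-2.275, -2.166, 0.001]
wrist_force: [0.4, 0.7, -2.1]
finger_gap: 24.8
gripper_force: 61.0
```

Request:
move_arm(
  deltas=[
    [0,0,0.05,0,0,0,0.9],
    [0,0,0.04,0,0,0,0.9],
    [0,0,0,0,0,0,0.9],
    [0,0,0,0,0,0,0.9],
  ],
)

```text
t: 20.45
tcp_pos: [589.2, 51.0, 47.3]
tcp_rot: [2.274, 2.167, 0.0]
wrist_force: [0.3, 0.2, -1.8]
finger_gap: 24.9
gripper_force: 61.0
```

Request:
move_arm(
  deltas=[
    [0,0,0.03,0,0,0,0.9],
    [0,0,0.02,0,0,0,0.9],
    [0,0,0,0,0,0,0.9],
  ],
)

```text
t: 20.75
tcp_pos: [589.4, 51.0, 45.8]
tcp_rot: [2.274, 2.167, 0.001]
wrist_force: [-3.3, -0.3, 8.4]
finger_gap: 24.8
gripper_force: 62.3
```

Contact. Release and withdraw for a check.

Request:
move_arm(
  deltas=[
    [0,0,0,0,0,0,0.55],
    [0,0,0,0,0,0,0.4],
    [0,0,0,0,0,0,0.4],
    [0,0,-0.5,0,0,0,0.35],
    [0,0,-1,0,0,0,0.35],
  ],
)

```text
t: 21.25
tcp_pos: [587.5, 51.0, 103.0]
tcp_rot: [-2.272, -2.164, 0.006]
wrist_force: [0.6, -0.3, -0.1]
finger_gap: 55.6
gripper_force: 0.0
```

Request:
move_arm(
  deltas=[
    [0,0,-1,0,0,0,0.3],
    [0,0,-1,0,0,0,0.3],
    [-0.5,-0.7,0,0,0,0,0.3],
    [-0.6,-0.7,0,0,0,0,0.3],
    [-0.6,-0.7,0,0,0,0,0.3],
  ],
)

```text
t: 21.75
tcp_pos: [500.8, -13.3, 185.0]
tcp_rot: [2.274, 2.168, 0.0]
wrist_force: [0.2, 0.0, 0.7]
finger_gap: 59.9
gripper_force: 0.0
```

Request:
move_arm(
  deltas=[
    [-0.6,-0.7,0,0,0,0,0.3],
    [-0.6,-0.7,0,0,0,0,0.3],
    [0,0,0,0,0,0,0.3],
  ],
)

```text
t: 22.05
tcp_pos: [441.1, -59.5, 184.8]
tcp_rot: [-2.276, -2.164, 0.002]
wrist_force: [0.0, -0.3, 0.5]
finger_gap: 59.5
gripper_force: 0.0
```

```bash
python3 - <<'E'
from h import *
for c in("scene","wrist"):
    p=ctrl.snapshot(c)[...,::-1]
    if c=="scene": p=cv2.resize(p[170:330,140:380],(800,533),interpolation=cv2.INTER_CUBIC)
    cv2.imwrite(f"pics/f_{c}.png",p)
s=ctrl.get_state();print(s["t"],s["tcp_pos"],s["wrist_force"])
E
```

```text
22.15 [443.83789137 -58.41418347 185.21407789] [1.27647684 0.18928008 0.13274591]
```

View pics/f_scene.png

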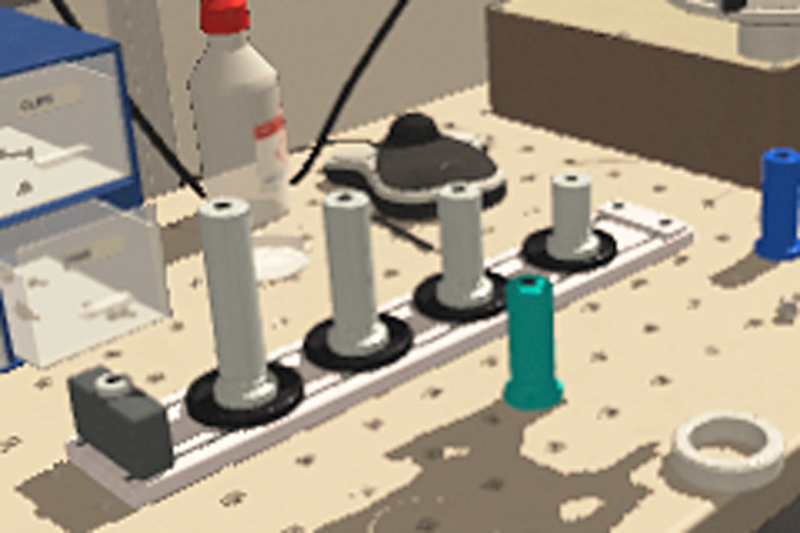

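View pics/f_wrist.png

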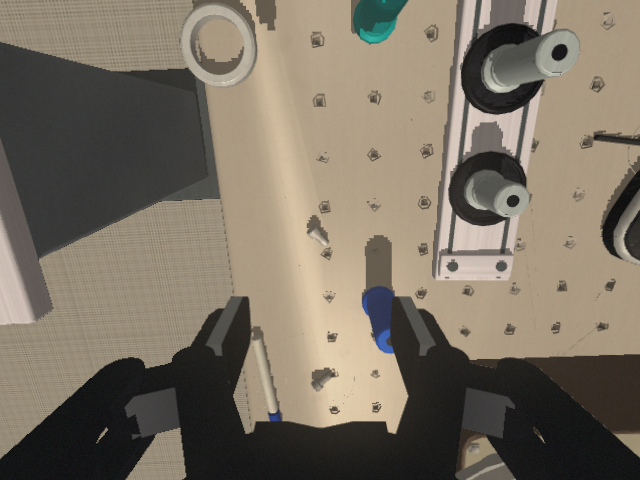

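All four pillars stand upright in the shoes, running from the tallest by the stop block (crop 230,300) to the shortest by the end plate (crop 570,215). The robot is clear of them.

```bash
python3 -c "
from station import ctrl
print(ctrl.finish_job())"
```

```text
the job is handed in; nothing more can be done
None
```

The four steel pillars stand upright in the shoes, 110, 90, 70 and 50 mm from the stop block to the end plate, all let go, and the job was handed in at about 22 s of the 102 s allowed; the final pictures agree, but no verdict came back.

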